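# Lay out a stripped skate on its outline pads

### The job

Lay the four parts on the bench (the large skate wheel, the small skate wheel, the T-handled key and the skate truck) each on the round cork pad that bears its own dark outline, so that it lies flat and covers its outline, the key and the truck turned the same way round as drawn. Leave the small oil bottle and the amber jar standing where they are.

Things in the scene. Friction and masses are not known exactly. Their poses are not given: they have to be found in the camera images.
- big_wheel: Large lavender skate wheel lying on its flat side: 64 mm diameter, 34 mm high, white face with a steel bearing in the middle. Origin at the centre of its underside, z up. About 120 g.
- small_wheel: Small lavender skate wheel of the same make, lying on its flat side: 48 mm diameter, 30 mm high. Origin at the centre of its underside, z up. About 70 g.
- t_key: Steel T-handled skate key lying flat, 14 mm high. Shaft 12 mm wide (1 to 13 mm above the underside) along its x axis, from the crossbar (14 mm wide, 74 mm long along y, centred at x = -30 mm) to an 18 mm wide socket ending at x = +70 mm. Origin on the shaft at the centre of mass, level with the underside, z up. About 150 g. Grip it across the shaft (along y) near x = +5 mm.
- truck: Aluminium skate truck lying flat: block 24 (x) by 64 (y) by 20 mm high; 8 mm axle along y, 116 mm overall, 13 mm nuts at its ends; a nose 16 mm wide, 18 mm high, reaching to x = +52 mm; on the block's middle an upright round black cushion to grip, 26 mm diameter, 20 to 46 mm above the underside (3 mm nut on top). Origin under the block's centre, level with the underside, z up. About 220 g.
- pad_big: Round cork pad, 110 mm diameter, 4 mm thick, fixed to the bench, with a dark disc of 70 mm diameter in its middle: the outline of the large wheel. Origin at the centre of its underside.
- pad_small: Round cork pad, 110 mm diameter, 4 mm thick, fixed, with a dark disc of 54 mm diameter in its middle: the outline of the small wheel. Origin at the centre of its underside.
- pad_key: Round cork pad, 144 mm diameter, 4 mm thick, fixed, with the dark T-shaped outline of the key. Origin at the centre of the pad's underside. The key lies right when its origin is at x = -20 mm, y = 0 in the pad's frame and its x axis (crossbar to socket) points along the pad's +x.
- pad_truck: Round cork pad, 144 mm diameter, 4 mm thick, fixed, with the dark outline of the truck (axle bar, block and nose). Origin at the centre of the pad's underside. The truck lies right when its origin is at x = -18 mm, y = 0 in the pad's frame and its nose (+x) points along the pad's +x.
- oil: Small green oil bottle with a paper label and a white cap, 34 mm diameter, 75 mm tall, loose, standing among the parts; to be left alone. Origin at the centre of its underside.
- jar: Amber glass jar with a steel cap, 38 mm diameter, 50 mm tall, loose, standing among the parts; to be left alone. Origin at the centre of its underside.
Mind the look-alikes: they are no part of the job. There is more than one size of the truck; the one meant has the size given above.

How it is judged:
By the outcome, as a careful person would: the job done as asked, in the order asked, and still so for the second after the job is handed in, with the robot touching nothing.
It also fails if it takes over 102 s, if anything falls off the work surface, if the arm or the gripper's body presses on something with over 40 N, if the wrist force passes 120 N, or if a joint passes its speed limit or range.

### The arm

A 6-joint arm with a two-finger parallel gripper is mounted at the origin on the work surface. World frame = base frame: x ahead of the robot, y to its left, z up, the work surface at z = 0. Lengths are in mm, angles in rad, forces in N, time in s.
With the tool pointing down it reaches from about 275 to 750 mm from the base axis. Payload 10.2 kg.
Tool frame: the origin (TCP) lies at the very end of the fingers, on their centre line; the grasp point (between the pads) lies 19 mm behind it; z points along the fingers, y is the line along which they close (so a half turn about z gives the same grasp; the last joint's range is limited). The gripper opens to 85 mm and grips with 20 to 120 N. Pads are 22 mm wide; open, the fingers measure 114 mm over their backs; the gripper's body (76 mm by 85 mm) begins 54 mm behind the grasp point. The pads swing forward as they close: fully open they stand 13 mm farther back than shut.
Start: joints at [0.897, 0.313, 1.498, -0, 1.331, -0.223], TCP at [228.748, 472.552, 204.694] pointing down, gripper open.
Joint ranges: [-2.94, 2.94], [-0.97, 2.17], [0.19, 2.56], [-1.23, 4.37], [0.02, 3.11], [-2.88, 2.88]. Speed limits (rad/s): [2.39, 2.39, 3.01, 3.14, 3.14, 3.14].

### API

Orientations are given as a unit quaternion [w, x, y, z].
In Python, from rig import * gives the robot as it stands. The module is installed in compiled form; this text tells all that it offers.
- The arm moves only by the shell command python3 -m crank 'ROWS' [FORCE]. ROWS is JSON, a list that holds one entry, the list of rows, each a list of 7 numbers: the shift along the tool's x, y, z in units of 25 mm (1.0 is 25 mm), then the turn, a rotation vector about the tool's x, y, z in units of 8 degrees (1.0 is 8 degrees), then the finger opening in mm, from 0 to 85.4. A call has exactly 8 rows; each row shifts and turns the commanded pose from where the row before left it, along the tool's axes as they then stand; what a row does not reach is not made up. A row lasts 1/10 s, in which the tool goes at most 50 mm and 8.59 degrees, less where a joint would pass 70% of its speed; a pose out of reach is approached as far as the arm can. A call is refused whole if a number of a shift passes 1 or a number of a turn 1, either way. A call with a gripper value outside its range is refused whole. The fingers move at their own pace and stop on an object; FORCE is the grip in N (left out, the last holds). Time passes only in rows, so rows that do not move let the fingers close, or fill a call up. It gives the time, the measured TCP pose, the force, the opening and the grip force at its end, in the units of the state.
- sense(): the state, without advancing time (a new reading comes with each control period).
- capture(name): name is "scene" or "top" or "wrist"; returns the picture (384x512x3 uint8, blue, green, red); there is no depth.
- camera_model(name): a dict with "fx", "fy", "cx", "cy" (pixels), "k1" (the pictures are not rectified: a ray, as slopes to the right and down, at radius r is drawn at 1 + k1 r^2 times it, then the intrinsics apply), "world_from_camera" (4x4, takes a point from camera to world coordinates); the wrist camera has in their place "T_tool_cam" (4x4, takes a point from camera to tool coordinates, whose origin is the TCP and whose axes are the flange's). Camera axes: x right, y up, looking along -z (the intrinsics and any distortion apply to the point x, -y, -z); pixel columns grow to the right and rows downward; lengths in mm; the calibration is good to about 2 mm. A picture is of the moment at which its call begins: read the wrist's pose just before it. camera_model takes no time and is no camera call.
- finish_job(): hands the job in; it is judged then, once.
The state is a dict: "time_s": time; "joints": joint angles; "dq": joint speeds; "tau": joint torques, N m; "eef_pos": TCP position; "ee_rot": TCP orientation; "force": force on the tool from outside, world axes, zero at the start; "wrist_torque": the same for the moment, N m; "grip_width": opening from 0.0 (shut) to 1.0 (fully open); "grip_force": force on a finger pad.
Only numpy, scipy, OpenCV 4.12 (cv2) and the standard library are available. Lean on these libraries where they do the work, as an engineer would, in place of code of your own. Each camera call takes 0.05 s, during which the arm holds its last target. There are 200 camera calls.

## Working session

There is one attempt and no reset: what is moved stays moved. The work goes in short steps, Python scripts to look and compute and a shell command to move; the robot and the scene stay as the last step left them, time stands still between calls to the robot, and variables do not carry over. Pictures are saved under pics/ and viewed, at most 14 in all, crops included, and the job is handed in when it is done.

```bash
mkdir -p pics; python3 - <<'E'
from rig import *
import cv2
s=sense();print({k:s[k] for k in('time_s','eef_pos','ee_rot','grip_width')})
for n in('scene','top'):
    cv2.imwrite(f'pics/{n}0.png',capture(n)); m=camera_model(n); print(n,m)
print(camera_model('wrist'))
E
```

```text
{'time_s': 0.0, 'eef_pos': array([228.54777564, 472.30846918, 204.12834888]), 'ee_rot': array([-3.02244359e-04,  2.23523070e-01,  9.74698416e-01, -5.86291196e-04]), 'grip_width': 1.003370995177724}
scene {'fx': 409.2807533003513, 'fy': 409.2807533003513, 'cx': 250.0647374276487, 'cy': 190.6602362114592, 'k1': -0.05532312634704769, 'world_from_camera': array([[ 5.44562159e-01, -5.62117096e-01,  6.22476043e-01,
         1.04784734e+03],
       [ 8.38601211e-01,  3.77434131e-01, -3.92799548e-01,
        -3.51503687e+02],
       [-1.41443628e-02,  7.35912934e-01,  6.76928423e-01,
         6.45836544e+02],
       [ 0.00000000e+00,  0.00000000e+00,  0.00000000e+00,
         1.00000000e+00]])}
top {'fx': 402.9445081643277, 'fy': 402.9445081643277, 'cx': 246.63472047977194, 'cy': 184.88416331014366, 'k1': -0.0058468179835704445, 'world_from_camera': array([[ 4.97829026e-02,  9.70903256e-01, -2.34240326e-01,
         3.19191971e+02],
       [-9.98758630e-01,  4.79970767e-02, -1.33221535e-02,
        -4.80243953e+00],
       [-1.69167127e-03,  2.34612762e-01,  9.72087439e-01,
         8.20034960e+02],
       [ 0.00000000e+00,  0.00000000e+00,  0.00000000e+00,
         1.00000000e+00]])}
{'fx': 275.954727794042, 'fy': 275.954727794042, 'cx': 254.41998622329567, 'cy': 188.95941479966788, 'k1': 0.013617508074148337, 'T_tool_cam': array([[-1.86841783e-05,  9.56546032e-01,  2.91581357e-01,
         7.44384335e+01],
       [ 9.99999418e-01, -2.96582484e-04,  1.03703121e-03,
        -8.78724336e-01],
       [ 1.07844601e-03,  2.91581207e-01, -9.56545470e-01,
        -1.69316515e+02],
       [ 0.00000000e+00,  0.00000000e+00,  0.00000000e+00,
         1.00000000e+00]])}
```

View pics/top0.png

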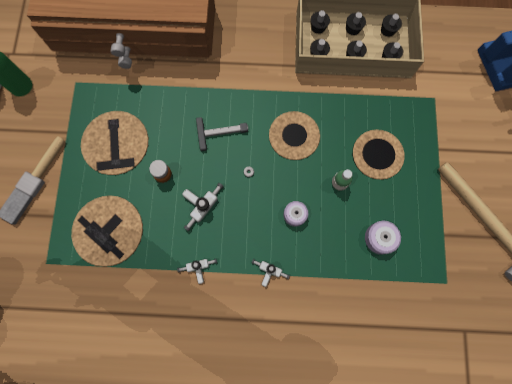

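View pics/scene0.png

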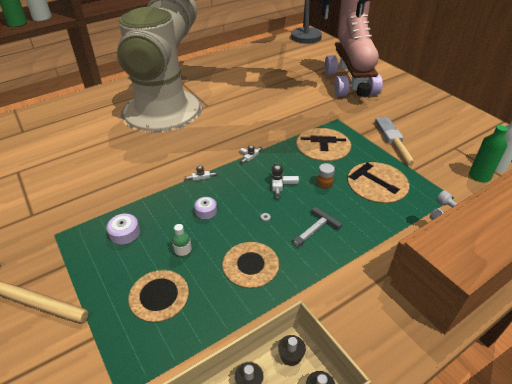

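Top view: big wheel (384,237), small wheel (296,213), key (222,131), trucks (203,205), (197,267) and (270,270), jar (161,172), oil (342,180). Pads: key (115,142), truck (106,231), small (294,135), big (379,154).

Candidates for each part:
- **Truck:** (203,205) has an axle of about 54 px, roughly 112 mm. The ones at (197,267) and (270,270) are about 37 px, roughly 75 mm. I choose (203,205).
- **Wheels:** big (384,237) and small (296,213). The nut at (249,172) and the skate's own wheels are look-alikes.
- **Key:** (222,131). The brush and putty-knife-like tool at (32,182), the tool at (122,50) and the rods at the side are not keys.

I'll check the choice in one close crop.

```bash
cat > h.py <<'E'
from rig import *
import cv2, numpy as np
from scipy.spatial.transform import Rotation as R
def Tcam(n,s=None):
    m=camera_model(n)
    if n!='wrist': return m,np.array(m['world_from_camera'])
    T=np.eye(4); q=s['ee_rot']; T[:3,:3]=R.from_quat([q[1],q[2],q[3],q[0]]).as_matrix(); T[:3,3]=s['eef_pos']
    return m,T@np.array(m['T_tool_cam'])
def cast(n,px,z,s=None):
    "pixels (N,2) -> world xy on plane z"
    m,T=Tcam(n,s); K=np.array([[m['fx'],0,m['cx']],[0,m['fy'],m['cy']],[0,0,1]])
    u=cv2.undistortPoints(np.float64(px).reshape(-1,1,2),K,np.array([m['k1'],0,0,0,0.])).reshape(-1,2)
    d=np.c_[u[:,0],-u[:,1],-np.ones(len(u))]@T[:3,:3].T; o=T[:3,3]
    return (o+d*((z-o[2])/d[:,2])[:,None])[:,:2]
def plan(x,y,z,az=None):
    "turn units about tool z first, then shift units in the turned tool axes; az = azimuth (deg) of tool y"
    s=sense(); q=s['ee_rot']; M=R.from_quat([q[1],q[2],q[3],q[0]]); m=M.as_matrix()
    a=np.degrees(np.arctan2(m[1,1],m[0,1])); t=0
    if az is not None:
        t=-((az-a+90)%180-90)
        M=M*R.from_rotvec([0,0,np.radians(t)])
    d=M.inv().apply(np.array([x,y,z])-s['eef_pos'])
    print('at',np.round(s['eef_pos'],1),'az %.1f'%a,'tilt',np.round(m[:2,2],3),'q6 %.2f'%s['joints'][5],'-> turn %.3f (%.1fdeg) shift'%(t/8,t),np.round(d/25,3),'t %.1f'%s['time_s'],'w %.3f'%s['grip_width'])
def mask(hsv,lo,hi): return cv2.inRange(hsv,np.array(lo),np.array(hi))
E
python3 - <<'E'
from h import *
im=cv2.imread('pics/top0.png')
c=im[80:290,60:240]; cv2.imwrite('pics/crop1.png',cv2.resize(c,None,fx=2.85,fy=2.85,interpolation=cv2.INTER_CUBIC))
hsv=cv2.cvtColor(im,cv2.COLOR_BGR2HSV)
for n,p in dict(cork=(270,135),dark=(379,154),darkT=(98,235),mat=(320,240),lav=(372,245),white=(380,227),metalkey=(215,131),keybar=(201,135)).items(): print(n,hsv[p[1],p[0]])
E
```

```text
cork [ 16 101 174]
dark [135  18  29]
darkT [165  11  47]
mat [ 75 105 100]
lav [139  36 154]
white [141  19 191]
metalkey [  4  10 182]
keybar [ 0  0 90]
```

View pics/crop1.png

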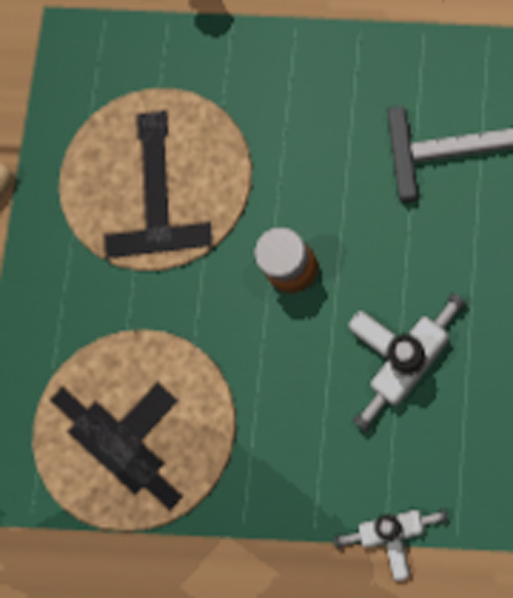

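The crop confirms it: the truck at crop (405,350) is the 116 mm one, and the one at (390,530) is clearly smaller. The key's crossbar is on the left with the shaft to the right. The jar stands at (283,255), and the pad outlines are clear. Next I measure all of them.

```bash
cat > meas.py <<'E'
from h import *
def comp(m,p,r=6):
    n,l,st,c=cv2.connectedComponentsWithStats(m)
    w=l[p[1]-r:p[1]+r+1,p[0]-r:p[0]+r+1]; w=w[w>0]
    return np.uint8(l==np.bincount(w).argmax())*255
def pts(m): y,x=np.nonzero(m); return np.c_[x,y].astype(float)
def axes(P):
    c=P.mean(0); w,v=np.linalg.eigh(np.cov((P-c).T)); L=P-c
    return c,np.degrees(np.arctan2(v[1,1],v[0,1])),np.ptp(L@v[:,1]),np.ptp(L@v[:,0]),np.sqrt(w)
E
python3 - <<'E'
from meas import *
V={'top':dict(pad_big=(379,154),pad_small=(294,135),pad_key=(115,142),pad_truck=(100,235),big=(384,237),small=(296,213),key=(222,131),truck=(203,205),oil=(342,182),jar=(161,172)),
 'scene':dict(pad_big=(159,294),pad_small=(250,264),pad_key=(376,180),pad_truck=(323,140))}
for n,d in V.items():
    im=cv2.imread(f'pics/{n}0.png'); hsv=cv2.cvtColor(im,cv2.COLOR_BGR2HSV)
    green=mask(hsv,(60,60,0),(95,255,255)); cork=mask(hsv,(8,60,60),(24,255,255)); 
    for k,p in d.items():
        if k[:3]=='pad':
            q=np.zeros_like(green); cv2.circle(q,p,42,255,-1)
            dark=comp(mask(hsv,(0,0,0),(180,90,75))&q,p)
            D=cast(n,pts(dark),4); c,a,l,w,sd=axes(D)
            g=comp((cork|dark)&q,p)
            C=max(cv2.findContours(g,0,2)[0],key=cv2.contourArea)
            P=cast(n,C.reshape(-1,2),4); (cx,cy),r=cv2.minEnclosingCircle(np.float32(P))
            e=cv2.fitEllipse(np.float32(P))
            print(n,k,'dark c',c.round(1),'az %.1f'%a,'ext %.0f %.0f'%(l,w),'pad ell',np.round(e[0],1),np.round(e[1],0))
        else:
            q=np.zeros_like(green); cv2.circle(q,p,32,255,-1)
            m=comp(q&~green&~mask(hsv,(0,0,0),(180,255,30)),p)
            z={'big':34,'small':30,'key':10,'truck':15,'oil':75,'jar':50}[k]
            c,a,l,w,sd=axes(cast(n,pts(m),z)); print(n,k,c.round(1),'az %.1f'%a,'ext %.0f %.0f'%(l,w),'pix',cast(n,[p],z).round(1))
E
```

```text
top pad_big dark c [ 598.  -269.7] az 103.3 ext 68 66 pad ell [ 597.6 -269. ] [108. 109.]
top pad_small dark c [631.9 -90.1] az 101.8 ext 51 49 pad ell [631.  -89.7] [108. 109.]
top pad_key dark c [576.7 291.1] az -169.5 ext 117 80 pad ell [596.3 294.4] [142. 143.]
top pad_truck dark c [399.2 292.3] az 52.3 ext 120 66 pad ell [399.7 287.6] [139. 161.]
top big [ 417.1 -263.7] az 113.5 ext 72 65 pix [[ 417.6 -266.3]]
top small [456.5 -93.6] az 151.7 ext 53 49 pix [[457.1 -94.6]]
top key [629.   77.3] az 101.8 ext 108 76 pix [[630.1  64.8]]
top truck [468.8  98.3] az 146.9 ext 116 67 pix [[466.8  92.7]]
top oil [ 508.7 -167.3] az -136.3 ext 34 24 pix [[ 513.3 -175.8]]
top jar [525.  178.9] az -138.6 ext 52 36 pix [[522.6 176.6]]
scene pad_big dark c [ 598.7 -271.5] az 121.8 ext 68 67 pad ell [ 599.2 -271.7] [108. 109.]
scene pad_small dark c [632.2 -91.8] az 157.5 ext 51 50 pad ell [633.  -92.4] [109. 109.]
scene pad_key dark c [580.7 289. ] az -169.3 ext 111 81 pad ell [598.3 291.2] [142. 143.]
scene pad_truck dark c [402.2 290.2] az 55.4 ext 118 63 pad ell [345.9 333.1] [200. 300.]
```

```bash
python3 - <<'E'
from h import *
plan(417,-265,180)
E
```

```text
at [228.6 472.3 204.2] az 64.2 tilt [-0.001 -0.001] q6 -0.22 -> turn 0.000 (0.0deg) shift [-19.634 -23.262   0.99 ] t 0.1 w 1.001
```

```bash
python3 -m crank '[[[-0.82,-0.97,0.04,0,0,0,85],[-0.82,-0.97,0.04,0,0,0,85],[-0.82,-0.97,0.04,0,0,0,85],[-0.82,-0.97,0.04,0,0,0,85],[-0.82,-0.97,0.04,0,0,0,85],[-0.82,-0.97,0.04,0,0,0,85],[-0.82,-0.97,0.04,0,0,0,85],[-0.82,-0.97,0.04,0,0,0,85]]]' 40
python3 -m crank '[[[-0.82,-0.97,0.04,0,0,0,85],[-0.82,-0.97,0.04,0,0,0,85],[-0.82,-0.97,0.04,0,0,0,85],[-0.82,-0.97,0.04,0,0,0,85],[-0.82,-0.97,0.04,0,0,0,85],[-0.82,-0.97,0.04,0,0,0,85],[-0.82,-0.97,0.04,0,0,0,85],[-0.82,-0.97,0.04,0,0,0,85]]]' 40
python3 -m crank '[[[-0.82,-0.97,0.04,0,0,0,85],[-0.82,-0.97,0.04,0,0,0,85],[-0.82,-0.97,0.04,0,0,0,85],[-0.82,-0.97,0.04,0,0,0,85],[-0.82,-0.97,0.04,0,0,0,85],[-0.82,-0.97,0.04,0,0,0,85],[-0.82,-0.97,0.04,0,0,0,85],[0,0,0,0,0,0,85]]]' 40
python3 - <<'E'
from h import *
plan(417,-265,180)
cv2.imwrite('pics/w1.png',capture('wrist'))
E
```

```text
time_s: 0.9
eef_pos: [291.7, 225.3, 196.5]
ee_rot: [-0.0, 0.223, 0.975, -0.0]
force: [-0.2, 0.8, -0.4]
grip_width: 0.995
grip_force: 0.0
time_s: 1.7
eef_pos: [354.9, -20.9, 188.6]
ee_rot: [-0.0, 0.224, 0.975, 0.0]
force: [0.5, -0.0, 0.6]
grip_width: 0.998
grip_force: 0.0
time_s: 2.5
eef_pos: [410.3, -237.5, 181.0]
ee_rot: [-0.0, 0.225, 0.974, -0.0]
force: [0.0, 0.4, 0.2]
grip_width: 0.999
grip_force: 0.0
at [ 410.3 -237.5  181. ] az 64.0 tilt [-0.001  0.   ] q6 -1.89 -> turn 0.000 (0.0deg) shift [-0.722 -0.87   0.038] t 2.5 w 0.999
```

View pics/w1.png

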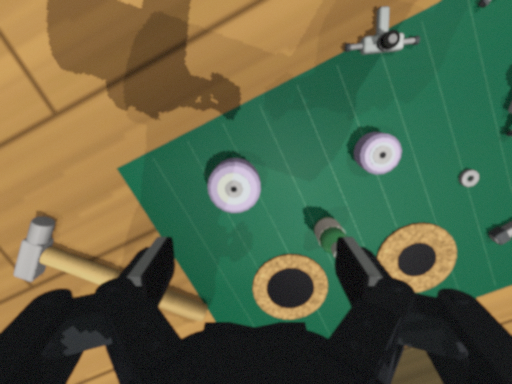

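The wrist view shows the big wheel's bearing (234,188), the small wheel's bearing (380,153), the dark discs (290,287) and (417,259), and the oil bottle (330,235).

```bash
cat > wm.py <<'E'
from meas import *
def wmeas(im,s,what,n='wrist'):
    hsv=cv2.cvtColor(im,cv2.COLOR_BGR2HSV); green=mask(hsv,(60,60,0),(95,255,255))
    for k,p,z,r in what:
        q=np.zeros_like(green); cv2.circle(q,p,r,255,-1)
        m=comp((mask(hsv,(0,0,0),(180,90,75)) if z==4 else ~green)&q,p)
        c,a,l,w,sd=axes(cast(n,pts(m),z,s)); print(k,c.round(1),'az %.1f'%a,'ext %.0f %.0f'%(l,w),'pix',cast(n,[p],z,s).round(1))
E
python3 - <<'E'
from wm import *
s=sense(); im=cv2.imread('pics/w1.png')
wmeas(im,s,[('big',(234,188),34,32),('small',(381,154),30,28),('pad_big',(290,287),4,30),('pad_small',(417,259),4,24)])
plan(417,-266,3)
E
```

```text
big [ 414.4 -266.4] az 143.2 ext 69 64 pix [[ 417.3 -267.8]]
small [452.9 -98.5] az -138.3 ext 57 49 pix [[456.3 -95.6]]
pad_big [ 596.2 -269.6] az 71.0 ext 65 64 pix [[ 595.2 -269.1]]
pad_small [630.4 -89.9] az 75.5 ext 49 49 pix [[630.5 -89. ]]
at [ 409.9 -235.8  181. ] az 64.1 tilt [-0.001  0.001] q6 -1.89 -> turn 0.000 (0.0deg) shift [-0.793 -0.968  7.118] t 2.5 w 0.999
```

```bash
python3 -m crank '[[[-0.4,-0.5,0.8,0,0,0,85],[-0.4,-0.5,1,0,0,0,85],[0,0,1,0,0,0,85],[0,0,1,0,0,0,85],[0,0,1,0,0,0,85],[0,0,1,0,0,0,85],[0,0,0.8,0,0,0,85],[0,0,0.5,0,0,0,85]]]' 40
python3 -m crank '[[[0,0,0,0,0,0,50],[0,0,0,0,0,0,50],[0,0,0,0,0,0,50],[0,0,0,0,0,0,50],[0,0,0,0,0,0,50],[0,0,0,0,0,0,50],[0,0,0,0,0,0,50],[0,0,0,0,0,0,50]]]' 40
python3 - <<'E'
from h import *
plan(597.5,-270,90)
E
```

```text
time_s: 3.35
eef_pos: [416.7, -264.7, 3.0]
ee_rot: [-0.001, 0.223, 0.975, 0.001]
force: [0.8, 0.3, 1.2]
grip_width: 0.998
grip_force: 0.0
time_s: 4.15
eef_pos: [417.3, -266.2, 4.4]
ee_rot: [0.0, 0.223, 0.975, -0.0]
force: [-0.1, -0.2, 2.7]
grip_width: 0.59
grip_force: 1.3
at [ 417.3 -266.2    4.4] az 64.2 tilt [ 0. -0.] q6 -1.92 -> turn 0.000 (0.0deg) shift [-6.554  3.003 -3.423] t 4.2 w 0.590
```

```bash
python3 - <<'E'
from h import *
cv2.imwrite('pics/w2.png',capture('wrist')); cv2.imwrite('pics/s2.png',capture('scene')[150:330,60:260].repeat(3,0).repeat(3,1))
E
```

```text
(no output)
```

View pics/s2.png

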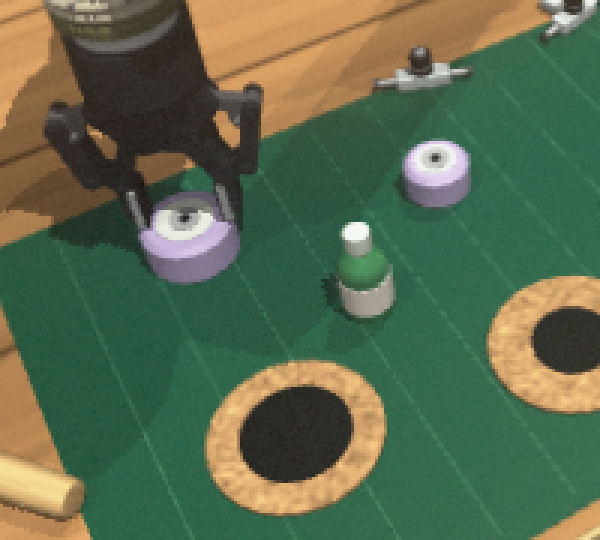

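```bash
python3 - <<'E'
from wm import *
s=sense(); print(s['eef_pos'])
a=cv2.imread('pics/scene0.png'); b=capture('scene'); t=capture('top')
for n,im in(('scene before',a),('scene now',b)):
    hsv=cv2.cvtColor(im,cv2.COLOR_BGR2HSV); m=mask(hsv,(125,25,90),(165,120,255)); m[:,180:]=0; m[:190]=0
    x,y,w,h=cv2.boundingRect(m); g=im[y:y+h,x:x+w]; 
    print(n,x,y,w,h,'bottom-front', cast('scene',[[x+w/2,y+h]],0), 'pix centre top face', cast('scene',[[x+w/2,y+16]],34))
o=np.hstack([cv2.resize(b[190:260,80:180],None,fx=4,fy=4,interpolation=cv2.INTER_CUBIC),cv2.resize(t[190:260,330:430],None,fx=4,fy=4,interpolation=cv2.INTER_CUBIC)])
o=np.vstack([o,cv2.resize(cv2.imread('pics/w2.png')[0:384],(400,288)).repeat(1,0) if 0 else np.hstack([cv2.resize(cv2.imread('pics/w2.png'),(400,300)),np.zeros((300,400,3),np.uint8)])])
cv2.imwrite('pics/s3.png',o)
E
```

```text
[ 417.34479533 -266.21918544    4.39083149]
scene before 107 214 33 30 bottom-front [[ 444.69179117 -282.36801991]] pix centre top face [[ 441.08025318 -272.97669466]]
scene now 106 214 34 30 bottom-front [[ 444.115532   -283.24395523]] pix centre top face [[ 440.51374666 -273.83360233]]
```

View pics/s3.png

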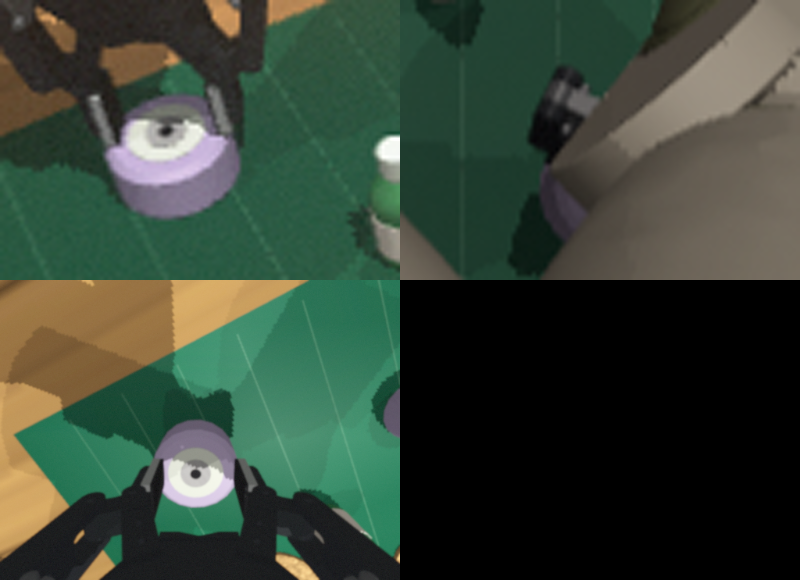

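The wheel sits centred between the pads, with the fingers at both its sides. I'll squeeze further and check that the width stops changing.

```bash
python3 -m crank '[[[0,0,0,0,0,0,30],[0,0,0,0,0,0,30],[0,0,0,0,0,0,30],[0,0,0,0,0,0,30],[0,0,0,0,0,0,30],[0,0,0,0,0,0,30],[0,0,-0.3,0,0,0,30],[0,0,-0.5,0,0,0,30]]]' 60
```

```text
time_s: 5.15
eef_pos: [416.8, -265.7, 24.1]
ee_rot: [-0.001, 0.223, 0.975, 0.0]
force: [-0.0, 0.4, 0.6]
grip_width: 0.349
grip_force: 0.0
```

```bash
python3 - <<'E'
from wm import *
s=sense(); w=capture('wrist'); b=capture('scene')
cv2.imwrite('pics/w4.png',np.hstack([cv2.resize(w[120:384,90:420],(500,400)),cv2.resize(b[170:260,80:147],(298,400),interpolation=cv2.INTER_CUBIC)]))
E
```

```text
(no output)
```

View pics/w4.png

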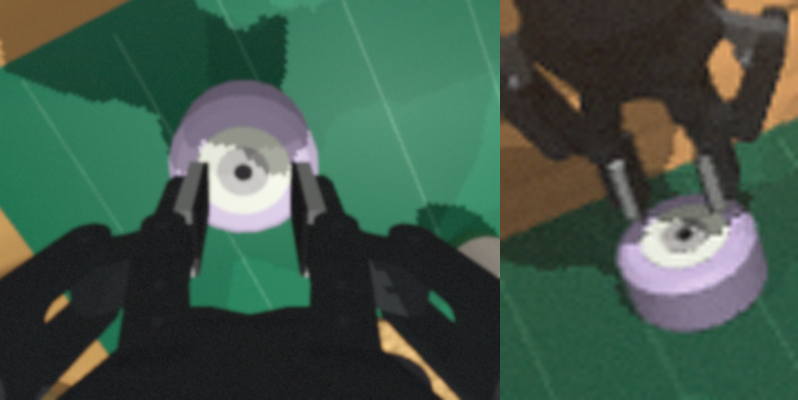

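```bash
python3 - <<'E'
from h import *
s=sense(); print(s['eef_pos'],s['grip_width'])
for z in(24,34,44,54,64): print(z,cast('scene',[[109.6,219.5],[129.9,216.8]],z).round(0).tolist(), cast('wrist',[[226.6,227.6],[283.4,227.6]],z,s).round(0).tolist())
w=cv2.imread('pics/w4.png')
E
```

```text
[ 417.77926443 -266.65463814   25.51929664] 0.3510924815239505
24 [[386.0, -286.0], [403.0, -247.0]] [[414.0, -287.0], [430.0, -252.0]]
34 [[397.0, -287.0], [413.0, -249.0]] [[410.0, -284.0], [426.0, -251.0]]
44 [[407.0, -288.0], [423.0, -250.0]] [[406.0, -281.0], [421.0, -250.0]]
54 [[418.0, -289.0], [434.0, -252.0]] [[402.0, -278.0], [416.0, -249.0]]
64 [[429.0, -290.0], [444.0, -254.0]] [[399.0, -275.0], [411.0, -248.0]]
```

The two rays meet at z≈44 while the TCP reads 25, so at this opening the fingertips stand about 18 mm behind the stated TCP. The pads slipped off the wheel's rounded top. I'll open, go lower while watching the force, and close again.

```bash
python3 -m crank '[[[0,0,0,0,0,0,85],[0,0,0,0,0,0,85],[0,0,0,0,0,0,85],[0,0,0,0,0,0,85],[0,0,0,0,0,0,85],[0,0,0.4,0,0,0,85],[0,0,0.4,0,0,0,85],[0,0,0.4,0,0,0,85]]]' 60
python3 -m crank '[[[0,0,0.2,0,0,0,85],[0,0,0.1,0,0,0,85],[0,0,0,0,0,0,50],[0,0,0,0,0,0,50],[0,0,0,0,0,0,50],[0,0,0,0,0,0,50],[0,0,0,0,0,0,50],[0,0,0,0,0,0,50]]]' 60
```

```text
time_s: 6.05
eef_pos: [417.0, -265.9, -7.0]
ee_rot: [-0.0, 0.223, 0.975, 0.0]
force: [-0.5, -1.1, -1.0]
grip_width: 0.999
grip_force: 0.0
time_s: 6.85
eef_pos: [417.5, -266.4, -12.5]
ee_rot: [0.0, 0.223, 0.975, -0.0]
force: [-1.8, 0.9, 5.4]
grip_width: 0.717
grip_force: 65.5
```

```bash
python3 -m crank '[[[0,0,-0.8,0,0,0,50],[0,0,-0.8,0,0,0,50],[-0.8,0.37,-0.8,0,0,0,50],[-0.82,0.37,0,0,0,0,50],[-0.82,0.37,0,0,0,0,50],[-0.82,0.37,0,0,0,0,50],[-0.82,0.37,0,0,0,0,50],[-0.82,0.38,0,0,0,0,50]]]' 60
python3 -m crank '[[[-0.82,0.38,0,0,0,0,50],[-0.82,0.38,0,0,0,0,50],[0,0,0.5,0,0,0,50],[0,0,0.5,0,0,0,50],[0,0,0.4,0,0,0,50],[0,0,0.3,0,0,0,50],[0,0,0,0,0,0,50],[0,0,0,0,0,0,50]]]' 60
python3 - <<'E'
from h import *
plan(597.5,-270,-8)
E
```

```text
time_s: 7.65
eef_pos: [552.7, -269.2, 46.9]
ee_rot: [0.0, 0.223, 0.975, -0.0]
force: [0.4, 1.0, -2.1]
grip_width: 0.715
grip_force: 66.1
time_s: 8.45
eef_pos: [596.9, -270.3, 4.5]
ee_rot: [0.0, 0.224, 0.975, -0.0]
force: [0.6, -0.4, -1.0]
grip_width: 0.72
grip_force: 66.0
at [ 596.9 -270.3    4.5] az 64.2 tilt [ 0. -0.] q6 -1.72 -> turn 0.000 (0.0deg) shift [-0.016  0.019  0.499] t 8.4 w 0.720
```

```bash
python3 -m crank '[[[0,0,0.25,0,0,0,50],[0,0,0.25,0,0,0,50],[0,0,0,0,0,0,85],[0,0,0,0,0,0,85],[0,0,0,0,0,0,85],[0,0,-0.6,0,0,0,85],[0,0,-0.9,0,0,0,85],[0,0,-1,0,0,0,85]]]' 60
python3 - <<'E'
from wm import *
plan(456.5,-95.3,72)
s=sense(); im=capture('top'); wmeas(im,s,[('big',(380,150),38,17)],'top') 
cv2.imwrite('pics/t5.png',im)
E
```

```text
time_s: 9.25
eef_pos: [597.0, -270.0, 55.9]
ee_rot: [0.0, 0.223, 0.975, -0.0]
force: [-0.2, -0.6, 0.3]
grip_width: 1.003
grip_force: 0.0
at [ 597.  -270.    55.9] az 64.2 tilt [ 0. -0.] q6 -1.72 -> turn 0.000 (0.0deg) shift [ 8.102  3.843 -0.646] t 9.2 w 1.003
big [ 594.3 -262.1] az 152.4 ext 75 68 pix [[ 594.2 -262.1]]
```

```bash
python3 -m crank '[[[0,0,-0.65,0,0,0,85],[0.9,0.427,0,0,0,0,85],[0.9,0.427,0,0,0,0,85],[0.9,0.427,0,0,0,0,85],[0.9,0.427,0,0,0,0,85],[0.9,0.427,0,0,0,0,85],[0.9,0.427,0,0,0,0,85],[0.9,0.427,0,0,0,0,85]]]' 60
python3 -m crank '[[[0.9,0.427,0,0,0,0,85],[0.9,0.427,0,0,0,0,85],[0,0,0.5,0,0,0,85],[0,0,0.7,0,0,0,85],[0,0,0.7,0,0,0,85],[0,0,0.6,0,0,0,85],[0,0,0,0,0,0,85],[0,0,0,0,0,0,85]]]' 60
python3 - <<'E'
from h import *
plan(456.5,-95.3,-12)
E
```

```text
time_s: 10.1
eef_pos: [487.4, -133.6, 71.6]
ee_rot: [0.001, 0.224, 0.975, -0.0]
force: [0.2, 0.3, 0.3]
grip_width: 0.997
grip_force: 0.0
time_s: 10.9
eef_pos: [457.1, -95.6, 8.9]
ee_rot: [0.001, 0.223, 0.975, -0.0]
force: [-0.1, -0.4, -0.5]
grip_width: 0.998
grip_force: 0.0
at [457.1 -95.6   8.9] az 64.2 tilt [ 0.001 -0.001] q6 -1.58 -> turn 0.000 (0.0deg) shift [0.026 0.001 0.836] t 10.9 w 0.998
```

```bash
python3 -m crank '[[[0,0,0.5,0,0,0,85],[0,0,0.34,0,0,0,85],[0,0,0,0,0,0,35],[0,0,0,0,0,0,35],[0,0,0,0,0,0,35],[0,0,0,0,0,0,35],[0,0,0,0,0,0,35],[0,0,0,0,0,0,35]]]' 60
python3 - <<'E'
from h import *
plan(631.5,-90.5,-8)
E
```

```text
time_s: 11.7
eef_pos: [456.9, -95.5, -11.9]
ee_rot: [0.001, 0.223, 0.975, -0.0]
force: [-3.2, 1.1, 10.5]
grip_width: 0.532
grip_force: 59.8
at [456.9 -95.5 -11.9] az 64.2 tilt [ 0.001 -0.001] q6 -1.58 -> turn 0.000 (0.0deg) shift [-6.198  3.221 -0.148] t 11.7 w 0.532
```

```bash
python3 -m crank '[[[0,0,-0.8,0,0,0,35],[0,0,-0.8,0,0,0,35],[-0.885,0.46,0,0,0,0,35],[-0.885,0.46,0,0,0,0,35],[-0.885,0.46,0,0,0,0,35],[-0.885,0.46,0,0,0,0,35],[-0.885,0.46,0,0,0,0,35],[-0.885,0.46,0,0,0,0,35]]]' 60
python3 -m crank '[[[-0.885,0.46,0,0,0,0,35],[0,0,0.4,0,0,0,35],[0,0,0.5,0,0,0,35],[0,0,0.4,0,0,0,35],[0,0,0,0,0,0,35],[0,0,0,0,0,0,35],[0,0,0,0,0,0,35],[0,0,0,0,0,0,35]]]' 60
python3 - <<'E'
from h import *
plan(631.5,-90.5,-8)
E
```

```text
time_s: 12.5
eef_pos: [607.1, -91.0, 27.3]
ee_rot: [0.0, 0.223, 0.975, -0.0]
force: [-0.3, -0.1, -0.2]
grip_width: 0.53
grip_force: 62.0
time_s: 13.3
eef_pos: [631.0, -90.4, -5.4]
ee_rot: [0.0, 0.224, 0.975, -0.0]
force: [0.1, -0.0, -0.2]
grip_width: 0.53
grip_force: 62.0
at [631.  -90.4  -5.4] az 64.2 tilt [ 0. -0.] q6 -1.45 -> turn 0.000 (0.0deg) shift [-0.02   0.006  0.106] t 13.3 w 0.530
```

```bash
python3 -m crank '[[[0,0,0.1,0,0,0,35],[0,0,0,0,0,0,85],[0,0,0,0,0,0,85],[0,0,0,0,0,0,85],[0,0,-0.6,0,0,0,85],[0,0,-1,0,0,0,85],[0,0,-1,0,0,0,85],[0,0,-1,0,0,0,85]]]' 60
python3 - <<'E'
from h import *
plan(615,60,170,12)
E
```

```text
time_s: 14.1
eef_pos: [631.2, -90.4, 84.3]
ee_rot: [0.001, 0.223, 0.975, -0.0]
force: [-0.2, 0.8, -0.2]
grip_width: 0.995
grip_force: 0.0
at [631.2 -90.4  84.3] az 64.2 tilt [ 0.001 -0.   ] q6 -1.45 -> turn 6.522 (52.2deg) shift [ 6.018  0.621 -3.432] t 14.1 w 0.995
```

```bash
python3 -m crank '[[[0,0,-0.5,0,0,0.93,85],[0,0,-0.5,0,0,0.93,85],[0,0,-0.5,0,0,0.93,85],[0,0,-0.5,0,0,0.93,85],[0,0,-0.5,0,0,0.93,85],[0,0,-0.5,0,0,0.93,85],[0,0,-0.4,0,0,0.94,85],[1,0.1,0,0,0,0,85]]]' 60
python3 -m crank '[[[1,0.1,0,0,0,0,85],[1,0.1,0,0,0,0,85],[1,0.1,0,0,0,0,85],[1,0.1,0,0,0,0,85],[1,0.1,0,0,0,0,85],[0,0,0,0,0,0,85],[0,0,0,0,0,0,85],[0,0,0,0,0,0,85]]]' 60
python3 - <<'E'
from h import *
plan(615,60,170,12)
s=sense(); cv2.imwrite('pics/w6.png',capture('wrist')); cv2.imwrite('pics/t6.png',capture('top'))
import pickle; pickle.dump(dict(eef_pos=s['eef_pos'],ee_rot=s['ee_rot']),open('s6.pkl','wb'))
E
```

```text
time_s: 14.9
eef_pos: [629.0, -67.5, 169.7]
ee_rot: [0.002, 0.632, 0.775, 0.001]
force: [-0.4, 0.3, -0.9]
grip_width: 0.995
grip_force: 0.0
time_s: 15.7
eef_pos: [614.7, 58.6, 167.5]
ee_rot: [0.0, 0.63, 0.777, 0.0]
force: [-0.8, -0.9, 0.3]
grip_width: 0.999
grip_force: 0.0
at [614.7  58.6 167.5] az 12.0 tilt [ 0.001 -0.   ] q6 -0.30 -> turn -0.004 (-0.0deg) shift [ 0.05   0.024 -0.101] t 15.7 w 0.999
```

View pics/w6.png

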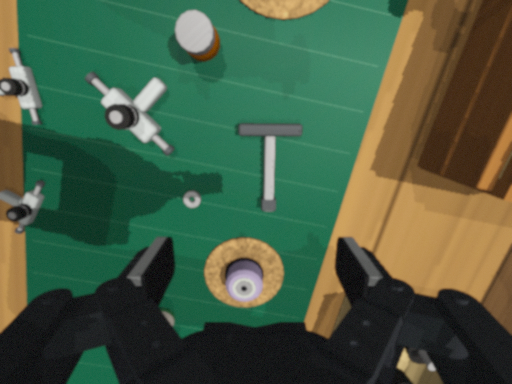

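The wrist view shows the key's crossbar (270,130) and socket end (269,205), with the small wheel on its pad, bearing at (244,289). I'll measure the key axis from this and from the top view.

```bash
python3 - <<'E'
from wm import *
import pickle
s=pickle.load(open('s6.pkl','rb'))
def key(n,im,p,z=13):
    hsv=cv2.cvtColor(im,cv2.COLOR_BGR2HSV); green=mask(hsv,(55,50,0),(95,255,255))
    q=np.zeros_like(green); cv2.circle(q,p,48 if n=='wrist' else 34,255,-1)
    m=comp(q&~green&~mask(hsv,(0,0,0),(180,255,40)),p); P=cast(n,pts(m),z,s)
    c=P.mean(0); w,v=np.linalg.eigh(np.cov((P-c).T)); ax=v[:,1]
    # socket direction: away from the crossbar end (crossbar has wide spread)
    t=(P-c)@ax
    if np.abs((P-c)@v[:,0])[t>0].max()>np.abs((P-c)@v[:,0])[t<0].max(): ax=-ax; t=-t
    nrm=np.array([-ax[1],ax[0]]); u=(P-c)@nrm
    sh=(t>0.25*t.max())  # shaft only
    k=np.polyfit(t[sh],u[sh],1); a=np.degrees(np.arctan2(ax[1],ax[0])+np.arctan(k[0]))
    ax=np.array([np.cos(np.radians(a)),np.sin(np.radians(a))]); base=c+nrm*k[1]; t=(P-base)@ax
    print(n,'az %.1f'%a,'range',t.min().round(1),t.max().round(1),'origin from crossbar',(base+ax*(t.min()+37)).round(1),'from socket',(base+ax*(t.max()-70)).round(1))
key('wrist',cv2.imread('pics/w6.png'),(269,165)); key('top',cv2.imread('pics/top0.png'),(222,131))
print('small bearing',cast('wrist',[[244,289]],34,s),'jar cap',cast('wrist',[[195,33]],50,s),'truck cushion',cast('wrist',[[120,116]],49,s))
E
```

```text
wrist az -78.6 range -36.1 70.8 origin from crossbar [628.1  77.4] from socket [628.1  77.5]
top az -76.3 range -40.1 67.5 origin from crossbar [625.8  80. ] from socket [626.   79.4]
small bearing [[632.69713936 -94.55636649]] jar cap [[532.03149169 180.61356276]] truck cushion [[468.90473184  91.49254807]]
```

```bash
python3 - <<'E'
from h import *
plan(628.5,73.1,15,11.7)
E
python3 -m crank '[[[-0.7,0.48,0.8,0,0,0,28],[0,0,0.9,0,0,0,28],[0,0,0.9,0,0,0,28],[0,0,0.9,0,0,0,28],[0,0,0.9,0,0,0,28],[0,0,0.9,0,0,0,28],[0,0,0.5,0,0,0,28],[0,0,0.3,0,0,0,28]]]' 60
python3 - <<'E'
from h import *
plan(628.5,73.1,-5,11.7)
E
```

```text
at [614.6  58.5 167.2] az 11.9 tilt [ 0. -0.] q6 -0.30 -> turn 0.031 (0.2deg) shift [0.459 0.66  6.087] t 15.8 w 0.995
time_s: 16.6
eef_pos: [629.7, 44.4, 13.6]
ee_rot: [-0.0, 0.629, 0.777, -0.0]
force: [0.2, -0.7, 0.4]
grip_width: 0.329
grip_force: 0.0
at [629.7  44.4  13.6] az 12.0 tilt [-0.001  0.   ] q6 -0.32 -> turn 0.034 (0.3deg) shift [1.135 0.188 0.743] t 16.6 w 0.329
```

```bash
python3 -m crank '[[[0.57,0.1,0,0,0,0,28],[0.56,0.09,0,0,0,0,28],[0,0,0.3,0,0,0,28],[0,0,0.3,0,0,0,28],[0,0,0.15,0,0,0,28],[0,0,0,0,0,0,28],[0,0,0,0,0,0,28],[0,0,0,0,0,0,28]]]' 60
python3 -m crank '[[[0,0,0.04,0,0,0,28],[0,0,0.04,0,0,0,28],[0,0,0.04,0,0,0,28],[0,0,0.04,0,0,0,28],[0,0,0,0,0,0,28],[0,0,0,0,0,0,28],[0,0,0,0,0,0,28],[0,0,0,0,0,0,28]]]' 60
python3 - <<'E'
from h import *
s=sense(); plan(628.5,73.1,-8,11.7); w=capture('wrist'); b=capture('scene')
cv2.imwrite('pics/w7.png',np.hstack([cv2.resize(w[160:310,160:360],(480,360)),cv2.resize(b[190:260,270:340],(300,360),interpolation=cv2.INTER_CUBIC)]))
E
```

```text
time_s: 17.4
eef_pos: [628.9, 73.2, -4.0]
ee_rot: [0.0, 0.629, 0.777, 0.0]
force: [0.2, 0.5, 0.6]
grip_width: 0.325
grip_force: 0.0
time_s: 18.2
eef_pos: [628.7, 73.4, -8.3]
ee_rot: [0.0, 0.629, 0.777, 0.0]
force: [-0.3, -0.4, 0.6]
grip_width: 0.328
grip_force: 0.0
at [628.7  73.4  -8.3] az 12.0 tilt [ 0. -0.] q6 -0.28 -> turn 0.039 (0.3deg) shift [-0.012 -0.01  -0.011] t 18.2 w 0.328
```

View pics/w7.png

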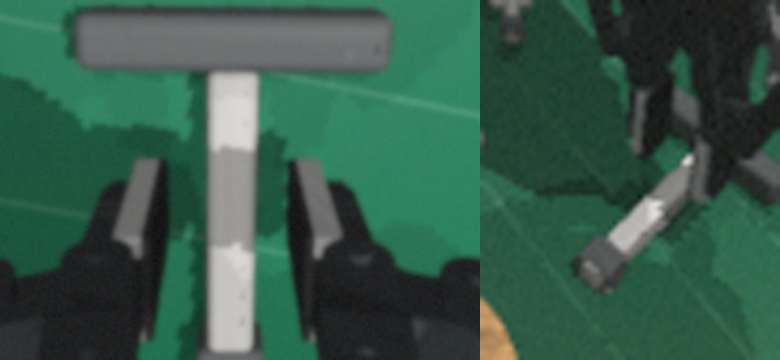

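The fingers straddle the shaft evenly. Nothing has touched yet, so I'll lower gently until I feel the bench.

```bash
python3 -m crank '[[[0,0,0.04,0,0,0,28],[0,0,0.04,0,0,0,28],[0,0,0.04,0,0,0,28],[0,0,0.04,0,0,0,28],[0,0,0,0,0,0,28],[0,0,0,0,0,0,28],[0,0,0,0,0,0,28],[0,0,0,0,0,0,28]]]' 60
python3 -m crank '[[[0,0,0.04,0,0,0,28],[0,0,0,0,0,0,28],[0,0,0.04,0,0,0,28],[0,0,0,0,0,0,28],[0,0,0,0,0,0,28],[0,0,0,0,0,0,28],[0,0,0,0,0,0,28],[0,0,0,0,0,0,28]]]' 60
```

```text
time_s: 19.1
eef_pos: [628.7, 73.5, -12.2]
ee_rot: [0.0, 0.629, 0.777, 0.0]
force: [-0.5, -0.0, 0.5]
grip_width: 0.326
grip_force: 0.0
time_s: 19.9
eef_pos: [628.7, 73.4, -14.3]
ee_rot: [0.0, 0.629, 0.777, 0.0]
force: [0.2, 0.1, -0.3]
grip_width: 0.325
grip_force: 0.0
```

```bash
python3 -m crank '[[[0,0,0,0,0,0,5],[0,0,0,0,0,0,5],[0,0,0,0,0,0,5],[0,0,0,0,0,0,5],[0,0,0,0,0,0,5],[0,0,-0.1,0,0,0,5],[0,0,-0.2,0,0,0,5],[0,0,0,0,0,0,5]]]' 80
python3 - <<'E'
from h import *
plan(578.5,290,60,100.3)
E
```

```text
time_s: 20.7
eef_pos: [629.0, 73.5, -6.2]
ee_rot: [0.0, 0.629, 0.777, 0.0]
force: [-0.5, -0.2, -1.1]
grip_width: 0.072
grip_force: 56.5
at [629.   73.5  -6.2] az 12.0 tilt [ 0.001 -0.   ] q6 -0.28 -> turn -11.036 (-88.3deg) shift [ 0.436  8.883 -2.651] t 20.7 w 0.072
```

```bash
python3 -m crank '[[[0,0,-0.9,0,0,0,5],[0,0,-1,0,0,0,5],[0.8,0,-1,0,0,0,5],[0.8,0,-1,0,0,0,5],[0.8,0,-1,0,0,0,5],[0.8,0,-1,0,0,0,5],[0.8,0,0,0,0,0,5],[0,0,0,0,0,0,5]]]' 80
python3 - <<'E'
from wm import *
import pickle
cv2.imwrite('pics/t7.png',capture('top'))
s=sense(); im=capture('wrist'); cv2.imwrite('pics/w8.png',im); pickle.dump(dict(eef_pos=s['eef_pos'],ee_rot=s['ee_rot']),open('s8.pkl','wb'))
print(s['eef_pos'],s['grip_width'],s['grip_force'])
E
```

```text
time_s: 21.5
eef_pos: [607.6, 173.3, 141.6]
ee_rot: [0.0, 0.628, 0.778, 0.001]
force: [0.7, -0.4, -0.4]
grip_width: 0.057
grip_force: 0.0
[607.63720794 171.90964845 140.8049009 ] 0.059177633121395117 0.0
```

View pics/w8.png

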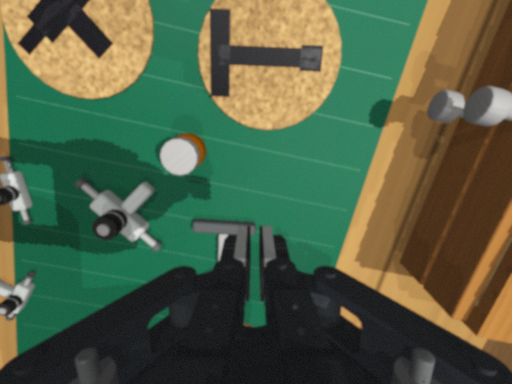

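The key slipped and still lies on the bench, crossbar at (222,227), so the tips must go lower still. The key pad outline, crossbar (220,52) and socket (312,58), is clear. The truck's cushion is at (110,225) and the jar's cap at (182,155). I'll measure the pads and go back with probing.

```bash
cat >> wm.py <<'E'
def key(n,im,p,z=13,s=None,R0=48,dark=False,q0=None):
    hsv=cv2.cvtColor(im,cv2.COLOR_BGR2HSV); green=mask(hsv,(55,50,0),(95,255,255))
    q=np.zeros_like(green); cv2.circle(q,p,R0,255,-1)
    m=comp(q&(mask(hsv,(0,0,0),(180,90,75)) if dark else ~green&~mask(hsv,(0,0,0),(180,255,40))),p); P=cast(n,pts(m),z,s)
    c=P.mean(0); w,v=np.linalg.eigh(np.cov((P-c).T)); ax=v[:,1]; t=(P-c)@ax
    if np.abs((P-c)@v[:,0])[t>0].max()>np.abs((P-c)@v[:,0])[t<0].max(): ax=-ax; t=-t
    nrm=np.array([-ax[1],ax[0]]); u=(P-c)@nrm; sh=(t>0.25*t.max())
    k=np.polyfit(t[sh],u[sh],1); a=np.degrees(np.arctan2(ax[1],ax[0])+np.arctan(k[0]))
    ax=np.array([np.cos(np.radians(a)),np.sin(np.radians(a))]); base=c+nrm*k[1]; t=(P-base)@ax
    print(n,'az %.1f'%a,'len %.1f'%np.ptp(t),'origin from crossbar',(base+ax*(t.min()+37)).round(1),'from socket',(base+ax*(t.max()-70)).round(1))
E
python3 - <<'E'
from wm import *
import pickle
s=pickle.load(open('s8.pkl','rb')); im=cv2.imread('pics/w8.png')
print('pad outline:'); key('wrist',im,(265,56),4,s,65,True)
key('top',cv2.imread('pics/top0.png'),(115,142),4,None,42,True); key('scene',cv2.imread('pics/scene0.png'),(376,180),4,None,42,True)
print('key crossbar ends', cast('wrist',[[193,222],[193,232],[253,225],[253,236]],13,s).round(1).tolist())
print('jar',cast('wrist',[[182,155]],50,s))
plan(628.5,73.1,15)
E
```

```text
pad outline:
wrist az 9.3 len 90.2 origin from crossbar [575.  288.8] from socket [558.4 286.1]
top az 10.7 len 117.3 origin from crossbar [568.4 289.2] from socket [578.5 291.1]
scene az 9.7 len 110.1 origin from crossbar [575.4 288.6] from socket [578.4 289.1]
key crossbar ends [[548.8, 100.5], [550.7, 87.8], [618.1, 111.5], [621.1, 97.5]]
jar [[533.86819586 184.58696674]]
at [607.7 171.  140.4] az 12.0 tilt [-0. -0.] q6 -0.12 -> turn 0.000 (0.0deg) shift [-4.004e+00 -2.000e-03  5.015e+00] t 21.6 w 0.064
```

```bash
python3 -m crank '[[[-0.9,-0.37,0,0,0,0,28],[-0.9,-0.37,0,0,0,0,28],[-0.9,-0.37,0,0,0,0,28],[-0.9,-0.37,0,0,0,0,28],[0,0,0,0,0,0,28],[0,0,0,0,0,0,28],[0,0,0,0,0,0,28],[0,0,0,0,0,0,28]]]' 80
python3 - <<'E'
from wm import *
import pickle
s=sense(); im=capture('wrist'); cv2.imwrite('pics/w9.png',im); pickle.dump(dict(eef_pos=s['eef_pos'],ee_rot=s['ee_rot']),open('s9.pkl','wb'))
plan(592,75,140)
E
```

```text
time_s: 22.4
eef_pos: [590.4, 76.1, 140.5]
ee_rot: [-0.0, 0.629, 0.777, -0.0]
force: [0.1, 0.2, 0.3]
grip_width: 0.329
grip_force: 0.0
at [590.4  76.1 140.5] az 12.1 tilt [-0.  0.] q6 -0.28 -> turn 0.000 (0.0deg) shift [-0.057  0.053  0.021] t 22.4 w 0.328
```

View pics/w9.png

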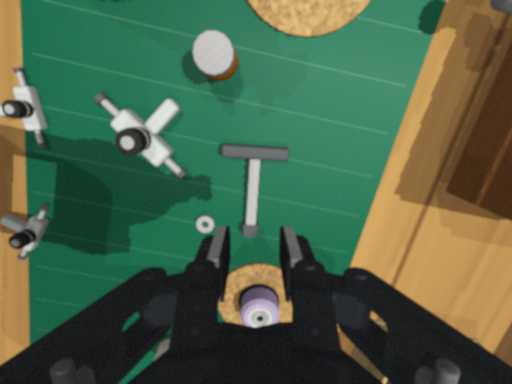

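The key now has its crossbar centre at (254,152) and its socket at (250,230). It has shifted and turned slightly. I'll re-measure it and probe lower.

```bash
python3 - <<'E'
from wm import *
import pickle
s=pickle.load(open('s9.pkl','rb')); im=cv2.imread('pics/w9.png')
key('wrist',im,(252,188),13,s,46)
E
```

```text
wrist az -82.0 len 104.1 origin from crossbar [589.5  70.3] from socket [589.1  73.1]
```

```bash
python3 - <<'E'
from h import *
plan(590.1,66,0,8)
E
```

```text
at [590.4  76.1 140.5] az 12.1 tilt [-0.  0.] q6 -0.28 -> turn 0.507 (4.1deg) shift [-0.4   -0.068  5.621] t 22.4 w 0.328
```

```bash
python3 -m crank '[[[0,0,0.6,0,0,0.5,28],[-0.4,-0.07,1,0,0,0,28],[0,0,1,0,0,0,28],[0,0,1,0,0,0,28],[0,0,1,0,0,0,28],[0,0,0.8,0,0,0,28],[0,0,0.5,0,0,0,28],[0,0,0.28,0,0,0,28]]]' 80
python3 -m crank '[[[0,0,0,0,0,0,28],[0,0,0.04,0,0,0,28],[0,0,0.04,0,0,0,28],[0,0,0.04,0,0,0,28],[0,0,0,0,0,0,28],[0,0,0,0,0,0,28],[0,0,0,0,0,0,28],[0,0,0,0,0,0,28]]]' 80
python3 -m crank '[[[0,0,0.04,0,0,0,28],[0,0,0,0,0,0,28],[0,0,0.04,0,0,0,28],[0,0,0,0,0,0,28],[0,0,0.04,0,0,0,28],[0,0,0,0,0,0,28],[0,0,0,0,0,0,28],[0,0,0,0,0,0,28]]]' 80
```

```text
time_s: 23.25
eef_pos: [589.8, 65.7, -14.7]
ee_rot: [-0.0, 0.656, 0.755, -0.0]
force: [0.1, -0.2, 0.4]
grip_width: 0.327
grip_force: 0.0
time_s: 24.05
eef_pos: [590.1, 65.4, -16.7]
ee_rot: [0.0, 0.656, 0.755, 0.0]
force: [1.1, 0.3, -0.5]
grip_width: 0.329
grip_force: 0.0
time_s: 24.85
eef_pos: [590.1, 65.4, -19.8]
ee_rot: [0.0, 0.656, 0.755, 0.0]
force: [-0.6, -0.7, 1.1]
grip_width: 0.33
grip_force: 0.0
```

```bash
python3 -m crank '[[[0,0,0.04,0,0,0,28],[0,0,0,0,0,0,28],[0,0,0.02,0,0,0,28],[0,0,0,0,0,0,28],[0,0,0.02,0,0,0,28],[0,0,0,0,0,0,28],[0,0,0,0,0,0,28],[0,0,0,0,0,0,28]]]' 80
python3 -m crank '[[[0,0,0.02,0,0,0,28],[0,0,0,0,0,0,28],[0,0,0.02,0,0,0,28],[0,0,0,0,0,0,28],[0,0,0,0,0,0,28],[0,0,0,0,0,0,28],[0,0,0,0,0,0,28],[0,0,0,0,0,0,28]]]' 80
```

```text
time_s: 25.65
eef_pos: [590.1, 65.4, -21.8]
ee_rot: [0.0, 0.656, 0.755, -0.0]
force: [0.6, -0.8, 0.2]
grip_width: 0.326
grip_force: 0.0
time_s: 26.45
eef_pos: [590.1, 65.4, -22.8]
ee_rot: [0.0, 0.656, 0.755, 0.0]
force: [0.1, -0.2, -0.1]
grip_width: 0.327
grip_force: 0.0
```

```bash
python3 -m crank '[[[0,0,0,0,0,0,5],[0,0,0,0,0,0,5],[0,0,0,0,0,0,5],[0,0,0,0,0,0,5],[0,0,0,0,0,0,5],[0,0,0,0,0,0,5],[0,0,0,0,0,0,5],[0,0,0,0,0,0,5]]]' 80
python3 -m crank '[[[0,0,-0.2,0,0,0,5],[0,0,-0.4,0,0,0,5],[0,0,-0.4,0,0,0,5],[0,0,-0.4,0,0,0,5],[0,0,-0.4,0,0,0,5],[0,0,-0.4,0,0,0,5],[0,0,0,0,0,0,5],[0,0,0,0,0,0,5]]]' 80
python3 - <<'E'
from h import *
plan(578.5,290,50,100)
E
```

```text
time_s: 27.25
eef_pos: [590.2, 65.4, -22.5]
ee_rot: [0.0, 0.656, 0.755, 0.0]
force: [-2.9, 0.1, 5.1]
grip_width: 0.109
grip_force: 79.0
time_s: 28.05
eef_pos: [590.0, 65.4, 32.3]
ee_rot: [0.0, 0.656, 0.755, 0.0]
force: [-1.1, -1.2, -1.2]
grip_width: 0.108
grip_force: 78.3
at [590.   65.4  32.3] az 8.0 tilt [ 0. -0.] q6 -0.23 -> turn 11.001 (88.0deg) shift [ 1.108 -8.928 -0.71 ] t 28.1 w 0.108
```

```bash
python3 -m crank '[[[0,0,-0.6,0,0,0,5],[0,0,-0.8,0,0,-0.9,5],[0,0,-0.2,0,0,-0.96,5],[0,0,0,0,0,-0.96,5],[0,0,0,0,0,-0.96,5],[0,0,0,0,0,-0.96,5],[0,0,0,0,0,-0.96,5],[0,0,0,0,0,-0.96,5]]]' 80
python3 -m crank '[[[0,0,0,0,0,-0.96,5],[0,0,0,0,0,-0.96,5],[0,0,0,0,0,-0.96,5],[0,0,0,0,0,-0.96,5],[0,0,0,0,0,-0.96,5],[0,0,0,0,0,0,5],[0,0,0,0,0,0,5],[0,0,0,0,0,0,5]]]' 80
python3 - <<'E'
from h import *
plan(583,290,75,100)
E
```

```text
time_s: 28.85
eef_pos: [589.6, 65.4, 71.4]
ee_rot: [-0.001, 0.245, 0.969, -0.0]
force: [0.1, 0.7, -1.8]
grip_width: 0.106
grip_force: 78.3
time_s: 29.65
eef_pos: [589.9, 65.4, 72.0]
ee_rot: [-0.0, -0.083, 0.997, 0.0]
force: [0.3, -0.7, -1.7]
grip_width: 0.107
grip_force: 78.3
at [589.9  65.4  72. ] az 99.5 tilt [-0.  0.] q6 -1.82 -> turn -0.057 (-0.5deg) shift [-1.287  8.895 -0.121] t 29.6 w 0.107
```

```bash
python3 -m crank '[[[-0.14,0.99,0,0,0,-0.06,5],[-0.14,0.99,0,0,0,0,5],[-0.14,0.99,0,0,0,0,5],[-0.14,0.99,0,0,0,0,5],[-0.14,0.99,0,0,0,0,5],[-0.14,0.99,0,0,0,0,5],[-0.14,0.99,0,0,0,0,5],[-0.14,0.98,0,0,0,0,5]]]' 80
python3 -m crank '[[[-0.16,0.98,0,0,0,0,5],[0,0,0.8,0,0,0,5],[0,0,0.9,0,0,0,5],[0,0,0.8,0,0,0,5],[0,0,0.5,0,0,0,5],[0,0,0,0,0,0,5],[0,0,0,0,0,0,5],[0,0,0,0,0,0,5]]]' 80
python3 - <<'E'
from wm import *
plan(583,290,-18,100)
cv2.imwrite('pics/w10.png',np.hstack([cv2.resize(capture('wrist')[60:330,100:420],(480,405)),cv2.resize(capture('scene')[130:230,330:430],(320,405),interpolation=cv2.INTER_CUBIC)]))
E
```

```text
time_s: 30.45
eef_pos: [582.7, 266.0, 72.1]
ee_rot: [-0.0, -0.088, 0.996, -0.0]
force: [-0.5, 0.4, -1.3]
grip_width: 0.109
grip_force: 78.4
time_s: 31.25
eef_pos: [583.2, 290.0, -1.5]
ee_rot: [0.001, -0.088, 0.996, 0.0]
force: [-0.1, -0.2, -2.0]
grip_width: 0.11
grip_force: 78.4
at [583.2 290.   -1.5] az 100.1 tilt [0.002 0.001] q6 -1.47 -> turn 0.018 (0.1deg) shift [0.011 0.002 0.66 ] t 31.2 w 0.110
```

View pics/w10.png

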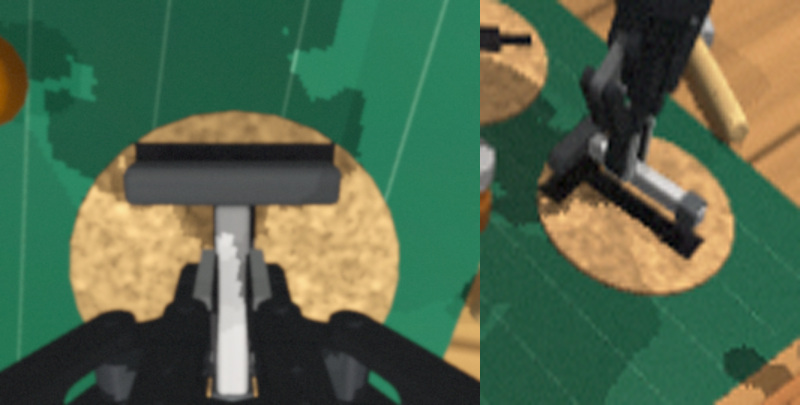

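The key hovers parallel to its outline and centred on it: outline spans columns 135–333, crossbar 126–339. Lower and release.

```bash
python3 -m crank '[[[0,0,0.3,0,0,0,5],[0,0,0.25,0,0,0,5],[0,0,0.11,0,0,0,5],[0,0,0,0,0,0,5],[0,0,0,0,0,0,30],[0,0,0,0,0,0,30],[0,0,0,0,0,0,30],[0,0,0,0,0,0,30]]]' 80
python3 -m crank '[[[0,0,-0.4,0,0,0,30],[0,0,-0.8,0,0,0,30],[0,0,-1,0,0,0,30],[0,0,-1,0,0,0,60],[0,0,-1,0,0,0,60],[0,0,-1,0,0,0,60],[0,0,-1,0,0,0,60],[0,0,-1,0,0,0,60]]]' 80
python3 - <<'E'
from h import *
plan(480,110,160,147)
E
```

```text
time_s: 32.15
eef_pos: [582.5, 289.8, -19.5]
ee_rot: [-0.0, -0.089, 0.996, -0.0]
force: [0.0, -0.4, 0.1]
grip_width: 0.349
grip_force: 0.0
time_s: 32.95
eef_pos: [582.4, 289.8, 162.6]
ee_rot: [0.0, -0.089, 0.996, 0.0]
force: [-0.3, 0.1, 0.7]
grip_width: 0.701
grip_force: 0.0
at [582.4 289.8 162.6] az 100.2 tilt [0.001 0.   ] q6 -1.47 -> turn -5.853 (-46.8deg) shift [ 8.263 -0.481  0.1  ] t 33.0 w 0.701
```

```bash
python3 -m crank '[[[0.757,-0.907,0,0,0,0,60],[0.757,-0.907,0,0,0,0,60],[0.757,-0.907,0,0,0,0,60],[0.757,-0.907,0,0,0,0,60],[0.757,-0.907,0,0,0,0,60],[0.757,-0.907,0,0,0,0,60],[0.757,-0.907,0,0,0,0,60],[0,0,0,0,0,0,60]]]' 80
python3 - <<'E'
from wm import *
import pickle
s=sense(); im=capture('wrist'); cv2.imwrite('pics/w11.png',im); pickle.dump(dict(eef_pos=s['eef_pos'],ee_rot=s['ee_rot']),open('s11.pkl','wb'))
plan(469,92,100)
E
```

```text
time_s: 33.75
eef_pos: [479.2, 108.2, 161.6]
ee_rot: [0.0, -0.087, 0.996, -0.0]
force: [-0.2, 0.1, 0.3]
grip_width: 0.702
grip_force: 0.0
at [480.  109.3 161.7] az 100.1 tilt [0.001 0.   ] q6 -1.76 -> turn 0.000 (0.0deg) shift [ 0.558 -0.606  2.467] t 33.8 w 0.702
```

View pics/w11.png

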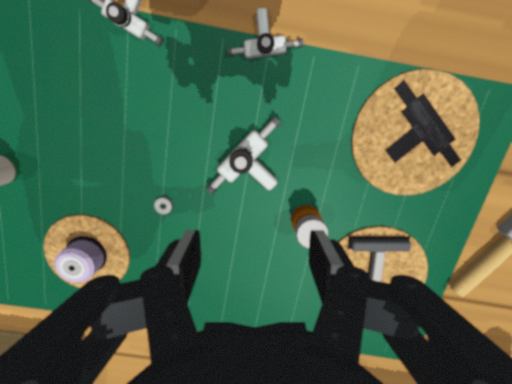

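The wrist view shows the truck with its cushion at (240,160), axle ends (213,187) and (276,120), and nose end (270,184). The truck pad outline centre is near (425,122), with its nose end at (392,153). The key lies on its outline. I'll compute both poses from masks.

```bash
python3 - <<'E'
from wm import *
import pickle
s=pickle.load(open('s11.pkl','rb')); W=cv2.imread('pics/w11.png')
def truck(n,im,p,z,R0,dark,nosepx,s=None):
    hsv=cv2.cvtColor(im,cv2.COLOR_BGR2HSV); green=mask(hsv,(50,50,0),(98,255,255))
    q=np.zeros_like(green); cv2.circle(q,p,R0,255,-1)
    m=comp(q&(mask(hsv,(0,0,0),(180,90,75)) if dark else ~green&~mask(hsv,(0,0,0),(180,255,45))),p); P=cast(n,pts(m),z,s)
    c,a,l,w,sd=axes(P); N=cast(n,[nosepx],z,s)[0]
    ax=np.array([np.cos(np.radians(a-90)),np.sin(np.radians(a-90))])
    if ax@(N-c)<0: ax=-ax
    ay=np.array([-ax[1],ax[0]]); X=(P-c)@ax; Y=(P-c)@ay
    # refine the azimuth: axle tips beyond 36 mm
    t=np.abs(Y-(Y.max()+Y.min())/2)>38; k=np.polyfit(Y[t],X[t],1)
    az=np.degrees(np.arctan2(ax[1],ax[0]))-np.degrees(np.arctan(k[0]))
    my=(Y.max()+Y.min())/2; mx=np.polyval(k,my)
    print(n,'nose az pca %.1f axle-tips %.1f'%(np.degrees(np.arctan2(ax[1],ax[0])),az),'origin by axle',(c+ax*mx+ay*my).round(1),'by nose end',(c+ax*(X.max()-52)+ay*my).round(1),'ext',np.ptp(X).round(0),np.ptp(Y).round(0))
truck('wrist',W,(244,158),10,62,False,(270,184),s)
truck('top',cv2.imread('pics/top0.png'),(203,205),10,34,False,(188,194))
print('cushion top wrist',cast('wrist',[[240,160]],48,s).round(1),'top',cast('top',[[203,204]],48).round(1))
truck('wrist',W,(425,122),4,62,True,(392,153),s)
truck('top',cv2.imread('pics/top0.png'),(100,235),4,42,True,(117,219))
truck('scene',cv2.imread('pics/scene0.png'),(323,140),4,36,True,(324,151))
E
```

```text
wrist nose az pca 57.4 axle-tips 56.2 origin by axle [464.9  89.2] by nose end [465.6  90.3] ext 67.0 118.0
top nose az pca 57.1 axle-tips 55.9 origin by axle [465.4  92.2] by nose end [466.  93.] ext 67.0 117.0
cushion top wrist [[462.  89.]] top [[462.7  88.8]]
wrist nose az pca -39.0 axle-tips -37.4 origin by axle [392.9 294.6] by nose end [392.8 294.7] ext 66.0 118.0
top nose az pca -37.7 axle-tips -37.4 origin by axle [393.7 297.2] by nose end [393.9 297.1] ext 66.0 120.0
scene nose az pca -34.6 axle-tips -36.3 origin by axle [395.2 294.7] by nose end [392.6 296.5] ext 63.0 118.0
```

```bash
python3 - <<'E'
from h import *
plan(464.5,90.5,-1)
E
```

```text
at [480.  109.3 161.7] az 100.1 tilt [0.001 0.   ] q6 -1.76 -> turn 0.000 (0.0deg) shift [ 0.752 -0.632  6.506] t 33.8 w 0.702
```

```bash
python3 -m crank '[[[0.75,-0.63,0.8,0,0,0,50],[0,0,1,0,0,0,50],[0,0,1,0,0,0,50],[0,0,1,0,0,0,50],[0,0,0.9,0,0,0,50],[0,0,0.8,0,0,0,50],[0,0,0.6,0,0,0,50],[0,0,0.4,0,0,0,50]]]' 80
python3 -m crank '[[[0,0,0,0,0,0,50],[0,0,0,0,0,0,50],[0,0,0,0,0,0,12],[0,0,0,0,0,0,12],[0,0,0,0,0,0,12],[0,0,0,0,0,0,12],[0,0,0,0,0,0,12],[0,0,0,0,0,0,12]]]' 80
python3 -m crank '[[[0,0,-0.1,0,0,0,12],[0,0,-0.3,0,0,0,12],[0,0,-0.5,0,0,0,12],[0,0,-0.5,0,0,0,12],[0,0,-0.5,0,0,0,12],[0,0,-0.5,0,0,0,12],[0,0,0,0,0,0,12],[0,0,0,0,0,0,12]]]' 80
python3 - <<'E'
from wm import *
plan(394,295.7,60)
s=sense()
im=capture('wrist'); cv2.imwrite('pics/w12.png',im)
E
```

```text
time_s: 34.6
eef_pos: [464.7, 92.0, -2.6]
ee_rot: [-0.0, -0.089, 0.996, 0.0]
force: [0.5, -0.2, 0.5]
grip_width: 0.583
grip_force: 0.0
time_s: 35.4
eef_pos: [465.0, 91.4, -0.8]
ee_rot: [0.001, -0.089, 0.996, -0.0]
force: [-2.2, -0.1, 7.0]
grip_width: 0.274
grip_force: 78.1
time_s: 36.2
eef_pos: [464.4, 91.4, 58.2]
ee_rot: [0.0, -0.089, 0.996, -0.0]
force: [-0.5, 0.6, -2.2]
grip_width: 0.269
grip_force: 78.6
at [464.4  91.4  58.2] az 100.2 tilt [0. 0.] q6 -1.80 -> turn 0.000 (0.0deg) shift [ 1.327  8.542 -0.073] t 36.2 w 0.269
```

```bash
python3 -m crank '[[[0,0,-0.5,0,0,0.97,12],[0,0,-0.5,0,0,0.97,12],[0,0,0,0,0,0.97,12],[0,0,0,0,0,0.97,12],[0,0,0,0,0,0.97,12],[0,0,0,0,0,0.97,12],[0,0,0,0,0,0.97,12],[0,0,0,0,0,0.97,12]]]' 80
python3 -m crank '[[[0,0,0,0,0,0.97,12],[0,0,0,0,0,0.97,12],[0,0,0,0,0,0.97,12],[0,0,0,0,0,0.97,12],[0,0,0,0,0,0.05,12],[0,0,0,0,0,0,12],[0,0,0,0,0,0,12],[0,0,0,0,0,0,12]]]' 80
python3 - <<'E'
from wm import *
plan(393.9,295.9,83,6.7)
E
```

```text
time_s: 37.05
eef_pos: [464.0, 91.4, 82.4]
ee_rot: [-0.001, 0.44, 0.898, -0.0]
force: [0.6, -0.1, -2.4]
grip_width: 0.274
grip_force: 78.7
time_s: 37.85
eef_pos: [464.4, 91.4, 83.1]
ee_rot: [-0.0, 0.664, 0.747, -0.0]
force: [-0.3, 0.2, -1.7]
grip_width: 0.275
grip_force: 78.7
at [464.4  91.4  83.1] az 6.7 tilt [-0.  0.] q6 -0.17 -> turn 0.005 (0.0deg) shift [ 8.454e+00 -1.846e+00  4.000e-03] t 37.9 w 0.275
```

```bash
python3 -m crank '[[[0.94,-0.205,0,0,0,0,12],[0.94,-0.205,0,0,0,0,12],[0.94,-0.205,0,0,0,0,12],[0.94,-0.205,0,0,0,0,12],[0.94,-0.205,0,0,0,0,12],[0.94,-0.205,0,0,0,0,12],[0.94,-0.205,0,0,0,0,12],[0.94,-0.205,0,0,0,0,12]]]' 80
python3 -m crank '[[[0.934,-0.206,0,0,0,0,12],[0,0,0.7,0,0,0,12],[0,0,0.8,0,0,0,12],[0,0,0.7,0,0,0,12],[0,0,0.4,0,0,0,12],[0,0,0,0,0,0,12],[0,0,0,0,0,0,12],[0,0,0,0,0,0,12]]]' 80
python3 - <<'E'
from wm import *
plan(393.9,295.9,3.6,6.7)
E
```

```text
time_s: 38.65
eef_pos: [401.6, 274.3, 83.2]
ee_rot: [0.0, 0.664, 0.747, 0.0]
force: [0.9, -0.3, -2.3]
grip_width: 0.27
grip_force: 78.7
time_s: 39.45
eef_pos: [394.7, 296.2, 19.0]
ee_rot: [0.0, 0.665, 0.747, 0.001]
force: [-0.0, 0.2, -3.0]
grip_width: 0.272
grip_force: 78.8
at [394.7 296.2  19. ] az 6.7 tilt [0.001 0.001] q6 0.29 -> turn -0.005 (-0.0deg) shift [-0.007 -0.033  0.617] t 39.5 w 0.272
```

```bash
python3 -m crank '[[[0,0,0.3,0,0,0,12],[0,0,0.21,0,0,0,12],[0,0,0.1,0,0,0,12],[0,0,0,0,0,0,12],[0,0,0,0,0,0,50],[0,0,0,0,0,0,50],[0,0,0,0,0,0,50],[0,0,0,0,0,0,50]]]' 80
python3 -m crank '[[[0,0,-0.4,0,0,0,50],[0,0,-0.9,0,0,0,50],[0,0,-1,0,0,0,50],[0,0,-1,0,0,0,50],[0,0,-1,0,0,0,50],[0.9,0,-1,0,0,0,50],[0.9,0,-1,0,0,0,50],[0.9,-0.5,-1,0,0,0,50]]]' 80
python3 -m crank '[[[0.9,-0.8,0,0,0,0,50],[0.9,-0.8,0,0,0,0,50],[0.9,-0.8,0,0,0,0,50],[0.9,-0.8,0,0,0,0,50],[0,-0.9,0,0,0,0,50],[0,-0.9,0,0,0,0,50],[0,0,0,0,0,0,50],[0,0,0,0,0,0,50]]]' 80
python3 - <<'E'
from wm import *
t=capture('top'); b=capture('scene'); cv2.imwrite('pics/topF.png',t); cv2.imwrite('pics/sceneF.png',b)
cv2.imwrite('pics/final.png',np.vstack([cv2.resize(t[80:290,55:455],(800,420),interpolation=cv2.INTER_CUBIC),np.hstack([cv2.resize(b[a:a+60,c:c+66],(200,180),interpolation=cv2.INTER_CUBIC) for a,c in((265,127),(235,218),(150,345),(112,291))])]))
E
```

```text
time_s: 40.25
eef_pos: [394.2, 296.0, 2.9]
ee_rot: [0.0, 0.665, 0.747, 0.0]
force: [-0.2, -0.3, 0.7]
grip_width: 0.586
grip_force: 0.0
time_s: 41.05
eef_pos: [374.3, 362.2, 187.3]
ee_rot: [0.0, 0.665, 0.747, 0.001]
force: [0.6, -0.1, -0.9]
grip_width: 0.581
grip_force: 0.0
time_s: 41.85
eef_pos: [239.5, 436.6, 186.2]
ee_rot: [0.0, 0.665, 0.747, 0.001]
force: [0.4, -0.1, -0.1]
grip_width: 0.586
grip_force: 0.0
```

View pics/final.png

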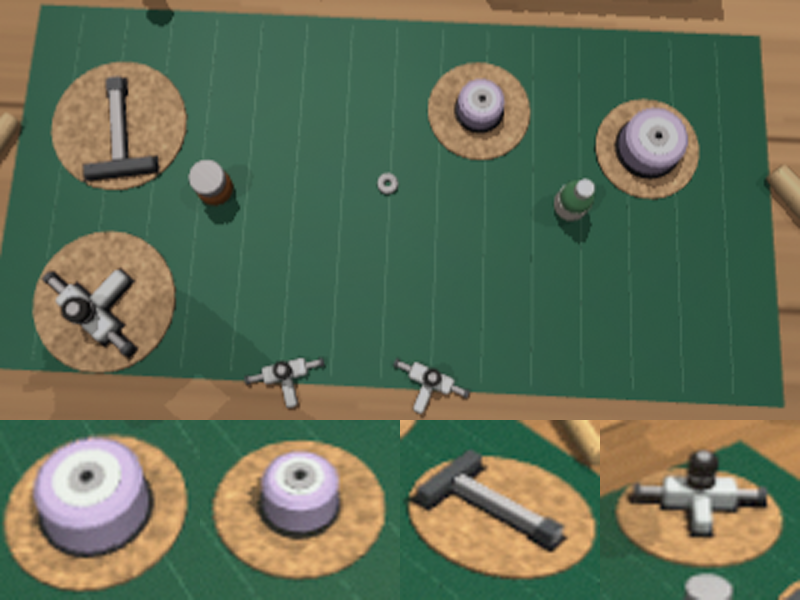

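All four parts lie on their outlines. In the final view the wheel bearings are at (482,99) and (658,136), the key matches its T, and the truck's nose points the drawn way. The jar and oil are standing. I'll do a quick numeric check before handing in.

```bash
python3 - <<'E'
from wm import *
t=cv2.imread('pics/topF.png'); b=cv2.imread('pics/sceneF.png'); t0=cv2.imread('pics/top0.png')
print('small',cast('top',[[296,129.5]],34).round(1),cast('scene',[[218+100*.33,235+53/3]],34).round(1),'target 631.5 -90.5')
print('big',cast('top',[[384,148]],38).round(1),cast('scene',[[127+86*.33,265+56/3]],38).round(1),'target 597.5 -270')
key('top',t,(113,140),14,None,38); 
for n,(x,y) in dict(jar=(161,172),oil=(343,180)).items(): print(n,'change',np.abs(t[y-10:y+10,x-8:x+8].astype(int)-t0[y-10:y+10,x-8:x+8]).mean().round(1))
for lo in (60,):
    hsv=cv2.cvtColor(t,cv2.COLOR_BGR2HSV); m=mask(hsv,(0,0,105),(180,45,255)); q=np.zeros_like(m); cv2.circle(q,(100,233),36,255,-1)
    c,a,l,w,sd=axes(cast('top',pts(comp(m&q,(104,240))),18)); print('truck body',c,a,l,w)
    X=np.array([[55+50/2,80+278/2],[55+128/2,80+348/2],[55+124/2,80+276/2]]); P=cast('top',X,14); print('axle ends',P.round(1).tolist(),'mid',P[:2].mean(0).round(1),'az',np.degrees(np.arctan2(*(P[0]-P[1])[::-1])).round(1))
E
```

```text
small [[631.8 -90.5]] [[632.  -89.7]] target 631.5 -90.5
big [[ 598.9 -270.4]] [[ 599.7 -271.1]] target 597.5 -270
top az 99.1 len 143.9 origin from crossbar [601.5 256.9] from socket [595.6 293.3]
jar change 1.4
oil change 1.2
truck body [378.53073121 278.35750644] 52.96199493365646 44.69827085708279 23.68727784188716
axle ends [[426.0, 338.9], [360.5, 251.5], [431.8, 264.4]] mid [393.2 295.2] az 53.2
```

```bash
python3 -c "
from rig import *
print(finish_job())"
```

```text
the job is handed in; nothing more can be done
None
```

All four parts lie on their own pads, turned as drawn, and the job is handed in at about 42 s with the oil and jar unmoved; the key slipped once and was regripped, and its final placing was checked only by eye.

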